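# Open a stiff chiller shutter to its mark and load the jar and the bottle

## Robot

A 6-joint arm with a two-finger parallel gripper is mounted at the origin on a cart in front of the work surface, level with it; the furniture and walls round the work are solid. World frame = base frame: x ahead of the robot, y to its left, z up, the work surface at z = 0. Lengths are in mm, angles in degrees, forces in N, time in s.
With the tool pointing down it reaches from about 350 to 850 mm from the base axis. Payload 8.1 kg.
Tool frame: the origin (TCP) lies at the very end of the fingers, on their centre line; the grasp point (between the pads) lies 19 mm behind it; z points along the fingers, y is the line along which they close (so a half turn about z gives the same grasp; the last joint's range is limited). The gripper opens to 85 mm and grips with 20 to 120 N. Pads are 22 mm wide; open, the fingers measure 114 mm over their backs; the gripper's body (76 mm by 85 mm) begins 54 mm behind the grasp point. The pads swing forward as they close: fully open they stand 13 mm farther back than shut.
Start: joints at [-75.424, 7.471, 85.268, -0, 87.261, -4.893], TCP at [199.999, -565.69, 231.292] pointing down, gripper open.
Joint ranges: [-169.43, 169.43], [-51.17, 129.36], [1.28, 143.12], [-76.62, 256.62], [0, 156.53], [-152.29, 152.29]. Speed limits (degrees/s): [136.94, 136.94, 159.86, 180, 180, 180].

## Interface

Orientations are given as [roll, pitch, yaw] about the fixed x, y, z axes, in that order (R = Rz(yaw) Ry(pitch) Rx(roll)).
In Python, from bench import * gives the robot as it stands.
- The arm moves only by the tool play_rows, never from a script. Its argument "increments" is a list of rows, each a list of 3 entries, a list of its own where there are three numbers: the gripper's target within -1 to 1 (fully open at 1, half-way at 0, shut at -1), then the shift along the tool's x, y, z in mm, then the turn about the tool's z in rad. A call has 1 to 12 rows; each row shifts and turns the commanded pose from where the row before left it, along the tool's axes as they then stand; what a row does not reach is not made up. A row lasts 1/12 s, in which the tool goes at most 41.7 mm and 7.16 degrees, less where a joint would pass 70% of its speed; a pose out of reach is approached as far as the arm can. A call is refused whole if a number of a shift passes 41.7 or a number of a turn 0.125, either way. A call with a gripper value outside its range is refused whole. The fingers move at their own pace and stop on an object; "force" is the grip in N (left out, the last holds). Time passes only in rows, so rows that do not move let the fingers close. It gives the time, the measured TCP pose, the force, the opening and the grip force at its end, in the units of the state.
- sense(): the state, without advancing time (a new reading comes with each control period).
- snapshot(name): name is "scene" or "top" or "wrist"; returns a dict with "color" (420x560x3 uint8, red, green, blue), "intrinsics" (3x3 intrinsics, pixels), "world_from_camera" (4x4, takes a point from camera to world coordinates). Camera axes: x right, y down, z forward; pixel columns grow to the right and rows downward; lengths in mm; the calibration is good to about 2 mm. A picture is of the moment at which its call begins. There is no depth.
- hand_in(): hands the job in; it is judged then, once.
Trained networks look in a picture, given as the dict that the camera call returned (one of the last four; its "shot" number tells which), for a name from the list of things; names that differ only in an ending like _2 or _b are one class to them, and where a whole thing is asked for, a point or a joint stands for the part that bears it (a point fixed in the world has none). Each returns a list of dicts, best first, with "p" (0 to 1); they miss things now and then, are a little off and sometimes report something else, mostly with a low value. They report only what shows in the picture. A call takes as long as a camera call. They do not tell look-alikes from the thing itself.
- find_in(query, picture): "xyz" ([x, y, z] in mm, in the coordinates of the camera as it stood for that picture, good to about 4 mm: the middle of the surface that is visible of it).
- regions_of(query, picture): "mask" (420x560 bool, what is visible of it).
- pinpoint(query, picture): "xyz" ([x, y, z] in mm, in the coordinates of the camera as it stood for that picture, good to about 4 mm: a listed point, or the origin of a listed thing).
The state is a dict: "time": time; "joint_pos": joint angles; "qd": joint speeds; "joint_efforts": joint torques, N m; "tool_pos": TCP position; "tcp_rot": TCP orientation; "ft_force": force on the tool from outside, world axes, zero at the start; "wrist_torque": the same for the moment, N m; "finger_gap": finger opening in mm; "grip_force": force on a finger pad.
Only numpy, scipy, OpenCV 4.12 (cv2) and the standard library are available. Lean on these libraries where they do the work, as an engineer would, in place of code of your own. Each camera call takes 0.05 s, during which the arm holds its last target. There are 200 camera calls.

## Task

Pull the stiff blue shutter of the chilled block open by its orange sprung pull, just far enough that the first two bays are completely open while the third stays covered: the shutter's edge must come to rest on the red-topped divider between the second and third bays, and the third bay must not be uncovered even for a moment. Then stand the low red-lidded jar upright in the first bay (the end bay, farthest from the way the shutter moves) and, last, the tall brown dropper bottle upright in the second (middle) bay. Leave the shutter where you set it, let go of everything, and do not tip the jar or bottle over or disturb the timer, cuvette box, mouse and tape roll.

Things in the scene. Friction and masses are not known exactly. Their poses are not given: they have to be found in the camera images.
- chiller: white chilled block fixed to the worktop, 104 mm (own x) by 228 mm (own y). Origin: centre of its underside, on the worktop; z up. Three open bays in a row along its y, 72 mm wide (x), floor at z = 12 mm, wall tops at 40 mm; 14 mm wide red-topped dividers, centred at y = -23 and +41 mm. The shutter opens toward its +y
- bay1 (a point): centre of the floor of the first bay, 68 mm long (y), at the block's -y end (y = -64 mm). Axes as the block's. Aluminium guide rails 7 mm wide run along both long sides of all bays at x = +-48.5 mm, tops 48 mm above the worktop, with red lines at the divider centres; past the +y end they go on to y = 194 mm
- bay2 (a point): centre of the floor of the second (middle) bay (y = +9 mm), 50 mm long in y, axes as the block's. Room note: a shelf overhangs the back of the worktop and a thin hose hangs from it at about x 0.57, y 0.10 from 0.19 up; keep the wrist clear of both, moving between places in straight lines rather than outward arcs
- bay3 (a point): centre of the floor of the third bay (y = +73 mm), 50 mm long in y, which must stay covered, axes as the block's
- shutter (a joint): opening of the blue shutter in m: 0 closed (white edge at the block's y = -106 mm), growing as it slides to the block's +y; 0.147 = edge over the middle of the divider between bays 2 and 3; hard stop 0.195. Starts 0 to 0.02. Stiff: friction of about 8 N, and about 13 N from some unknown, changing point of its travel on (or never), resists it and holds it where it is left
- shutter_edge (a point): middle of the shutter's -y edge (white line), on its top face 46 mm above the worktop; moves with the shutter, a plate 88 mm wide (x), 220 mm long, 5 mm thick
- pull_grip (a point): grip point of the orange pull on the shutter, 74 mm above the worktop, 13 mm below its top; 22 mm wide (x, grip across this), 28 mm long (y). Slides on a rod along y, spring-centred, 0.5 N/mm: it gives force/stiffness (some 16 mm, later 26, stop at 32) before the shutter follows; let go, it springs back and the shutter stays. Rest: y = opening minus 50 mm; rod posts 49 mm either side
- jar: low translucent specimen jar with a red screw lid, 59 mm high: body 58 mm across, lid 66 mm across from 46 mm up to the top. Loose, about 50 g, standing. Origin: centre of its underside, z up. Grip it by the lid, high enough that the fingertips stay above the bay walls and rails
- bottle: tall brown dropper bottle with a blue label and black dropper top, 118 mm high, round body 38 mm across, to be gripped 45 to 70 mm up, thinner above. Loose, about 60 g, standing. Origin: centre of its underside, z up
- timer: bystander: white bench timer with three keys, 62 x 64 x 20 mm, lying; origin at the centre of its underside
- cuvette_box: bystander: small box with a blue lid, 67 x 67 x 53 mm; origin at the centre of its underside
- mouse: bystander: black computer mouse, 106 x 60 x 40 mm; origin at the centre of its underside
- plaster_roll: bystander: roll of white tape lying flat, 45 mm across, 25 mm high; origin at the centre of its underside
Mind the look-alikes: they are no part of the job. Leave any green or yellow look-alike of the bottle alone.

How it is judged:
By the outcome, as a careful person would: the job done as asked, in the order asked, and still so for the second after the job is handed in, with the robot touching nothing.
It also fails if it takes over 67 s, if anything falls off the work surface, if the arm or the gripper's body presses on something with over 40 N, if the wrist force passes 120 N, or if a joint passes its speed limit or range.

## Working session

There is one attempt and no reset: what is moved stays moved. The work goes in short steps, Python scripts to look and compute and a tool call to move; the robot and the scene stay as the last step left them, time stands still between calls to the robot, and variables do not carry over. Pictures are saved under pics/ and viewed, at most 10 in all, crops included, and the job is handed in when it is done.

Besides the shell and the picture viewer there is one more tool, called after ">>>" in YAML: its name, and indented under it one key for each argument. play_rows: Moves the arm, as the interface text tells. Its arguments: {"type":"object","properties":{"increments":{"type":"array","items":{"type":"array"}},"force":{"type":"number"}},"required":["increments"]}

```bash
mkdir -p pics
cat > h.py <<'E'
from bench import *
import numpy as np, cv2
np.set_printoptions(precision=1,suppress=True)
def w(p,x):
    T=np.array(p["world_from_camera"]);return T[:3,:3]@np.array(x)+T[:3,3]
def px(p,X):
    T=np.array(p["world_from_camera"]);c=T[:3,:3].T@(np.array(X)-T[:3,3]);q=np.array(p["intrinsics"])@c;return q[:2]/q[2]
def ray(p,u,v,z):
    T=np.array(p["world_from_camera"]);d=T[:3,:3]@np.linalg.solve(np.array(p["intrinsics"]),[u,v,1]);return T[:3,3]+d*(z-T[2,3])/d[2]
def save(p,n,f=1,crop=None):
    im=p["color"][:,:,::-1]
    if crop: a,b,c,d=crop; im=im[b:d,a:c]
    cv2.imwrite("pics/"+n,cv2.resize(im,None,fx=f,fy=f,interpolation=cv2.INTER_CUBIC))
def pin(p,names,k=2,fn=pinpoint):
    for n in names:
        for r in fn(n,p)[:k]:
            X=w(p,r["xyz"]);print(n,round(r["p"],2),X,px(p,X))
E
python3 - <<'E'
from h import *
a=snapshot("scene");b=snapshot("top")
cv2.imwrite("pics/a.png",cv2.resize(np.vstack([a["color"],b["color"]])[:,:,::-1],(400,600)) if 0 else a["color"][:,:,::-1]); save(b,"b.png",1.4)
for p in(a,b):
    print('--'); pin(p,["chiller","bay1","bay2","bay3","shutter_edge","pull_grip","jar","bottle","timer","cuvette_box","mouse","plaster_roll"])
print(sense())
E
```

```text
--
chiller 0.63 [ 453.8 -160.6    2.6] [307.6 231. ]
chiller 0.27 [ 453.7 -144.9    9.2] [305.3 232.2]
bay1 0.96 [ 472.2 -219.5    8.7] [310.9 216.6]
bay1 0.87 [ 452.2 -147.9    9.5] [306.2 231.7]
bay2 0.96 [ 472.2 -219.5    8.7] [310.9 216.6]
bay2 0.87 [ 452.2 -147.9    9.5] [306.2 231.7]
bay3 0.96 [ 472.2 -219.5    8.7] [310.9 216.6]
bay3 0.87 [ 452.2 -147.9    9.5] [306.2 231.7]
shutter_edge 0.6 [ 476.5 -266.    46.2] [317.  198.2]
pull_grip 0.48 [ 468.1 -203.5   69.3] [310.7 203.4]
jar 0.61 [ 508.5 -441.1   -1.6] [330.3 180.8]
bottle 0.84 [ 425.7 -365.1   -2. ] [344.2 199.5]
bottle 0.62 [ 531.3 -538.4   -1.4] [335.9 165.7]
timer 0.82 [529.6 269.4   0.3] [197.5 321.8]
cuvette_box 0.8 [657.5   3.4  -5.4] [217.5 242.5]
mouse 0.72 [430.8 192.2  -0.2] [250.4 315.9]
plaster_roll 0.66 [ 632.9 -187.3   -1.9] [259.4 209.3]
--
chiller 0.74 [ 451.9 -156.6   -0.7] [297.1 238.4]
bay1 0.6 [ 634.3 -189.4   -1.3] [308.6 171.7]
bay2 0.6 [ 634.3 -189.4   -1.3] [308.6 171.7]
bay3 0.6 [ 634.3 -189.4   -1.3] [308.6 171.7]
shutter_edge 0.84 [ 480.6 -265.1   47.2] [339.2 227.7]
shutter_edge 0.16 [ 506.
[... 230 characters left out ...]
 0.69 [ 428.5 -366.2    2.5] [374.8 246.9]
timer 0.98 [533.6 269.6   6.8] [140.3 209. ]
timer 0.52 [ 425.5 -364.6   -0.6] [374.  247.9]
cuvette_box 0.64 [659.4   2.6   0.4] [238.7 162.9]
mouse 0.72 [433.2 188.3  -1.3] [170.5 245.8]
plaster_roll 0.56 [ 635.2 -190.6    0.7] [309.1 171.2]
{'time': 1.3, 'joint_pos': array([-75.4,   7.5,  85.3,   0. ,  87.3,  -4.9]), 'qd': array([ 0. , -0.1, -0.1, -0. , -0. , -0.1]), 'joint_efforts': array([  0. , -56.9, -50.1,  -0. ,   0. ,   0. ]), 'tool_pos': array([ 200. , -565.7,  231.3]), 'tcp_rot': array([-180. ,   -0. ,   19.5]), 'ft_force': array([ 0.3, -0.4, -0.3]), 'wrist_torque': array([0., 0., 0.]), 'grip_force': 0.0, 'finger_gap': 85.76435433971969}
```

View pics/a.png

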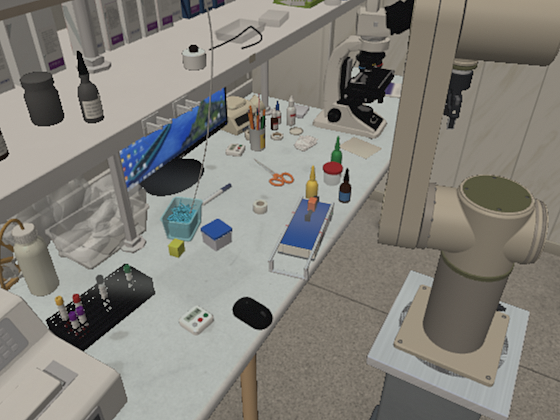

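View pics/b.png

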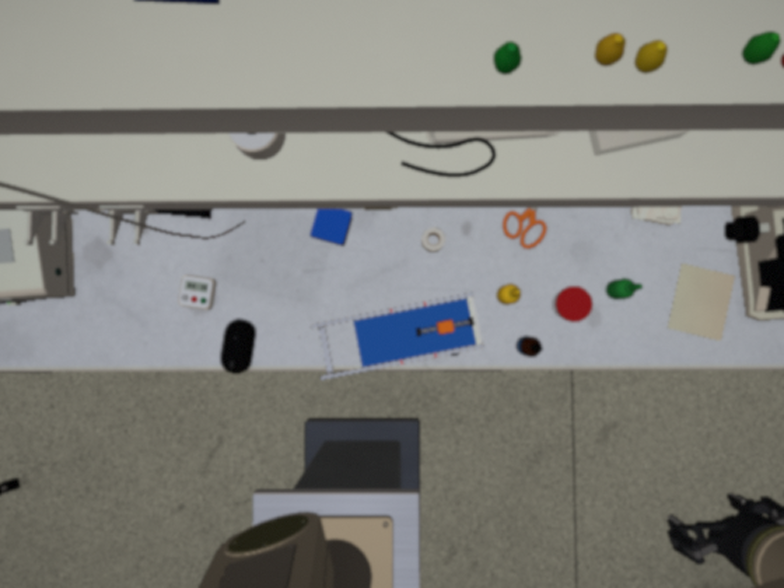

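The brown bottle is at scene px (344,190), top px (374,247). The green look-alike is at (336,155) and the yellow one at (312,188). The chiller sits with its +y toward image left in the top view, about 13.6° yaw. I'll go to the pull first.

>>> play_rows:
  increments:
    - [1,[30.8,-20.6,3],0]
    - [1,[30.8,-20.6,3],0]
    - [1,[30.8,-20.6,3],0]
    - [1,[30.8,-20.6,3],0]
    - [1,[30.8,-20.6,3],0]
    - [1,[30.8,-20.6,3],0]
    - [1,[30.8,-20.6,3],0]
    - [1,[30.8,-20.6,3],0]
    - [1,[30.8,-20.6,3],0]
    - [1,[30.8,-20.6,3],0]
    - [1,[30.8,-20.6,3],0]
    - [1,[30.8,-20.6,3],0]

```text
time: 2.3
tool_pos: [467.0, -207.8, 195.5]
tcp_rot: [180.0, -0.0, 19.5]
ft_force: [0.9, -0.2, 0.3]
finger_gap: 85.5
grip_force: 0.0
```

>>> play_rows:
  increments:
    - [1,[0,0,0],-0.122]
    - [1,[0,0,0],-0.122]
    - [1,[0,0,0],-0.122]
    - [1,[0,0,0],-0.122]
    - [1,[0,0,0],-0.122]
    - [1,[0,0,0],-0.122]
    - [1,[0,0,0],-0.122]
    - [1,[0,0,0],-0.122]
    - [1,[0,0,0],-0.122]
    - [1,[0,0,0],-0.122]
    - [1,[0,0,0],-0.122]
    - [1,[0,0,0],-0.122]

```text
time: 3.3
tool_pos: [466.1, -209.5, 195.4]
tcp_rot: [180.0, 0.0, 103.7]
ft_force: [0.1, -0.6, 0.2]
finger_gap: 85.3
grip_force: 0.0
```

Run:
```python
from h import *
s=sense();print(s["time"],s["tool_pos"],s["tcp_rot"],s["joint_pos"])
p=snapshot("wrist");b=snapshot("top");save(p,"w1.png",1.4)
pin(p,["chiller","bay1","shutter_edge","pull_grip","jar","bottle"])
print(p["world_from_camera"])
# rail-line estimate: all blue shutter pixels in the wrist view -> min area rect at z=46
for q in(p,b):
    c=q["color"].astype(int);m=((c[:,:,2]>c[:,:,0]+60)&(c[:,:,2]>c[:,:,1]+30)).astype(np.uint8)
    n,l,st,ce=cv2.connectedComponentsWithStats(m)
    i=1+np.argmax(st[1:,4]) if q is p else l[240,290]
    v,u=np.where(l==i);P=np.array([ray(q,a,b_,46)[:2] for a,b_ in zip(u[::5],v[::5])],np.float32)
    r=cv2.minAreaRect(P);print(st[i],r,cv2.boxPoints(r).tolist())
```

```text
3.3 [ 466.1 -209.5  195.4] [180.    0.  103.7] [-29.9  -5.3 102.    0.   83.3 -43.6]
chiller 0.55 [ 458.3 -153.7   -2.4] [285.  128.7]
bay1 0.6 [444.1 -86.7  11.2] [288.  44.]
shutter_edge 0.89 [ 476.6 -260.3   48.1] [276.7 260.5]
pull_grip 0.56 [ 470.4 -204.    73.8] [286.  204.6]
jar 0.69 [ 506.5 -445.8   -1. ] [264.3 396.6]
bottle 0.58 [ 429.9 -361.3   -0.8] [211.6 318.7]
bottle 0.57 [ 528.5 -328.1    1.7] [310.2 312.4]
[[   1.     0.2    0.1  449.7]
 [   0.2   -0.9   -0.3 -139.6]
 [   0.     0.3   -1.   338. ]
 [   0.     0.     0.     1. ]]
[  229     0   124   258 26032] ((458.3511047363281, -159.13275146484375), (86.97920989990234, 197.80540466308594), 11.025126457214355) [[396.75006103515625, -70.37239074707031], [434.5782470703125, -264.5269775390625], [519.9521484375, -247.8931121826172], [482.12396240234375, -53.738525390625]]
[     0      0    560    420 233523] ((540.6480712890625, -94.545166015625), (1493.6910400390625, 1104.6038818359375), 89.37879180908203) [[-19.71863555908203, -835.3587646484375], [1084.8201904296875, -847.3348388671875], [1101.0147705078125, 646.2684326171875], [-3.5240478515625, 658.2445068359375]]
```

View pics/w1.png

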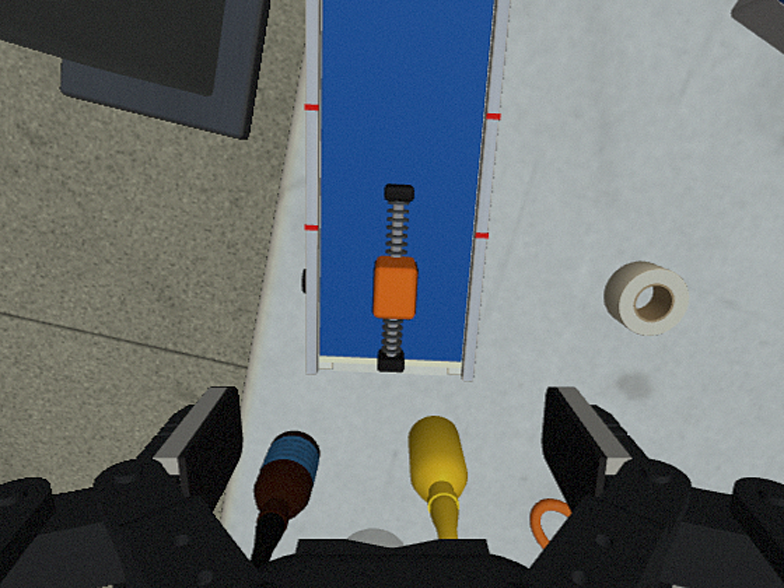

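The wrist view shows the brown bottle with its blue label at (290,460) and the yellow look-alike at (435,455). The orange pull is at (395,288). The red divider lines on the rails are at (312,107), (493,117), (312,228) and (482,236), and I'll use them to fix the block pose.

```bash
cat >> h.py <<'E'
def reds(p):
    c=p["color"].astype(int);m=((c[:,:,0]>c[:,:,1]+90)&(c[:,:,0]>c[:,:,2]+90)&(c[:,:,1]<c[:,:,2]+25)).astype(np.uint8)
    n,l,st,ce=cv2.connectedComponentsWithStats(m)
    return [(ce[i],st[i]) for i in range(1,n) if st[i,4]>12]
E
python3 - <<'E'
from h import *
from scipy.optimize import least_squares
p=snapshot("wrist");pts=[]
for c,s in reds(p):
    print(c,s); 
    pts.append(c)
want=np.array([[312,107],[493,117],[312,228],[482,236]])/1.4
M=np.array([[-48.5,41],[48.5,41],[-48.5,-23],[48.5,-23]])
W=np.array([ray(p,*min(pts,key=lambda c:np.hypot(*(c-t))),48)[:2] for t in want])
def f(q):
    c,s=np.cos(q[2]),np.sin(q[2]);return (M@np.array([[c,s],[-s,c]])+q[:2]-W).ravel()
r=least_squares(f,[453,-158,.23]);print(W,r.x,np.degrees(r.x[2]),r.fun)
np.save("pose.npy",r.x)
c,s=np.cos(r.x[2]),np.sin(r.x[2]);R=np.array([[c,-s],[s,c]])
c=p["color"].astype(int);m=((c[:,:,0]>180)&(c[:,:,1]<150)&(c[:,:,2]<80)).astype(np.uint8)
n,l,st,ce=cv2.connectedComponentsWithStats(m)
for i in range(1,n):
    if st[i,4]>100: print("orange",ce[i],st[i])
loc=lambda X:R.T@(X-r.x[:2])
for u,v in [(375,318),(415,318),(376,265),(418,265)]: print("pull top",loc(ray(p,u/1.4,v/1.4,87)[:2]))
for u,v in [(322,357),(463,361)]: print("edge blue",loc(ray(p,u/1.4,v/1.4,46)[:2]))
for n,X in dict(bay1=[0,-64],bay2=[0,9],pull=[0,-47]).items(): print(n,R@X+r.x[:2])
E
```

```text
[221.6  76.6] [217  75  10   5  41]
[351.2  82.2] [347  80  10   5  41]
[221.5 162.6] [217 161  10   4  35]
[343.7 167.5] [339 166  10   4  38]
[[ 402.6 -125.5]
 [ 497.9 -107.2]
 [ 414.3 -188.6]
 [ 510.1 -170.1]] [ 457.9 -156.7    0.2] 10.86317709768861 [-0.  -0.1 -0.1 -0.1  0.3  0.2 -0.2 -0. ]
orange [282.2 208.7] [268 192  29  35 895]
pull top [ -9.4 -62.9]
pull top [ 11.3 -62. ]
pull top [ -9.8 -34.9]
pull top [ 11.3 -34. ]
edge blue [ -42.  -102.7]
edge blue [  44.9 -101.8]
bay1 [ 470.  -219.5]
bay2 [ 456.2 -147.8]
pull [ 466.8 -202.8]
```

>>> play_rows:
  increments:
    - [1,[0,0,0],0.05]
    - [1,[4.9,2.3,0],0]
    - [1,[0,0,23],0]
    - [1,[0,0,23],0]
    - [1,[0,0,23],0]
    - [1,[0,0,23],0]
    - [1,[0,0,23],0]
    - [1,[0,0,12],0]
    - [1,[0,0,11.5],0]
    - [1,[0,0,0],0]
    - [1,[0,0,0],0]
  force: 40

```text
time: 4.67
tool_pos: [467.5, -204.1, 57.0]
tcp_rot: [-180.0, -0.0, 100.5]
ft_force: [0.7, 0.1, -0.0]
finger_gap: 85.3
grip_force: 0.0
```

>>> play_rows:
  increments:
    - [-0.2,[0,0,0],0]
    - [-1,[0,0,0],0]
    - [-1,[0,0,0],0]
    - [-1,[0,0,0],0]
    - [-1,[0,0,0],0]
    - [-1,[0,0,0],0]
    - [-1,[0,0,0],0]
    - [-1,[0,0,0],0]
    - [-1,[0,0,0],0]

```text
time: 5.42
tool_pos: [466.7, -204.9, 57.6]
tcp_rot: [-179.9, 0.0, 100.5]
ft_force: [-7.4, -0.9, 8.6]
finger_gap: 21.2
grip_force: 39.9
```

Run:
```python
from h import *
s=sense();print(s)
p=snapshot("wrist");save(p,"w2.png",1.2)
for c,st in reds(p): print(c,st)
```

```text
{'time': 5.4167, 'joint_pos': array([-29.4,   2.7, 109.3,  -0.1,  68. , -39.9]), 'qd': array([-0.1, -0. ,  0.1,  0.1, -0. ,  0. ]), 'joint_efforts': array([  2.1, -44. , -44. ,   1.7,  -2.1,   0.2]), 'tool_pos': array([ 466.7, -204.9,   57.6]), 'tcp_rot': array([-179.9,    0. ,  100.5]), 'ft_force': array([-7.4, -0.9,  8.6]), 'wrist_torque': array([-0.2,  1.2,  0.2]), 'grip_force': 39.871487617492676, 'finger_gap': 21.232603723807966}
[402.9  60. ] [393  56  20   9 173]
[151.1  62.6] [142  59  20   9 159]
[390.3 219. ] [382 216  18   7 121]
[167.2 221. ] [159 218  18   7 120]
```

View pics/w2.png

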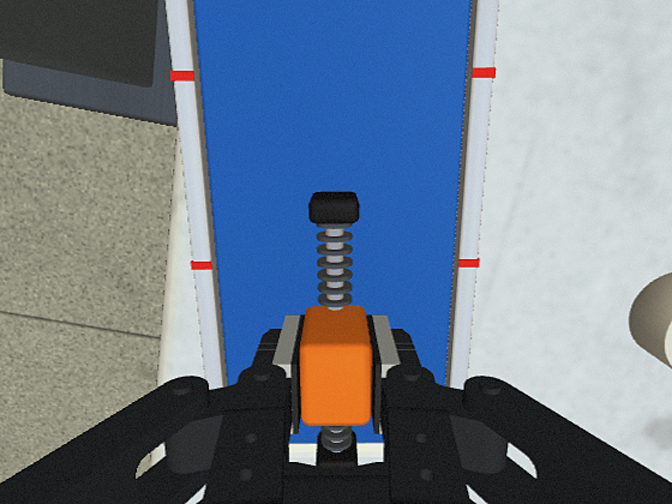

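```bash
cat >> h.py <<'E'
def local(X):
    q=np.load("pose.npy");c,s=np.cos(q[2]),np.sin(q[2]);return np.array([[c,s],[-s,c]])@(np.array(X)[:2]-q[:2])
def post(p):
    "top post centre in wrist view (dark blob above the orange pull), as block coordinates at z=75"
    c=p["color"].astype(int);m=(c.max(2)<60).astype(np.uint8);m[:,:240]=0;m[:,320:]=0
    n,l,st,ce=cv2.connectedComponentsWithStats(m)
    return [(ce[i].round(1),st[i].tolist(),local(ray(p,*ce[i],75))) for i in range(1,n) if st[i,4]>300 and ce[i][1]<330]
def look(name=None):
    s=sense();p=snapshot("wrist");f=s["ft_force"];q=np.load("pose.npy")[2]
    print(s["time"],s["tool_pos"],s["tcp_rot"],"loc",local(s["tool_pos"]),"F",f,"Fy",-f[0]*np.sin(q)+f[1]*np.cos(q),"gap",s["finger_gap"],s["grip_force"])
    if name: save(p,name,1.2)
    return p
E
python3 -c "
from h import *
p=look();print(post(p))"
```

```text
5.4667 [ 466.8 -204.9   57.6] [-179.9    0.   100.5] loc [ -0.4 -49. ] F [-7.  -1.4  9.3] Fy -0.0696165539278848 gap 21.243804459986325 39.8699426651001
[(array([278. , 173.1]), [258, 160, 41, 29, 1046], array([-0.,  2.])), (array([245.5, 320.7]), [240, 263, 14, 105, 697], array([-13.2, -56. ])), (array([313.5, 317.8]), [305, 263, 15, 103, 719], array([ 13.4, -54.8]))]
```

>>> play_rows:
  increments:
    - [-1,[0,-1,0],0]
    - [-1,[4,0,0],0]
    - [-1,[5,0,0],0]
    - [-1,[5,0,0],0]
    - [-1,[5,0,0],0]
    - [-1,[5,0,0],0]
    - [-1,[5,0,0],0]
    - [-1,[5,0,0],0]
    - [-1,[5,0,0],0]
    - [-1,[5,0,0],0]
    - [-1,[5,0,0],0]
    - [-1,[3,0,0],0]

```text
time: 6.52
tool_pos: [456.9, -154.6, 57.6]
tcp_rot: [-180.0, 0.2, 100.5]
ft_force: [-5.1, -8.7, 5.3]
finger_gap: 21.5
grip_force: 40.0
```

```bash
python3 -c "
from h import *
p=look();print(post(p))"
```

```text
6.5167 [ 456.9 -154.6   57.6] [-180.     0.2  100.5] loc [-0.6  2.2] F [-5.1 -8.7  5.3] Fy -7.638806380397333 gap 21.4669671161635 39.983346462249756
[(array([278.5, 212.7]), [259, 198, 40, 30, 1121], array([-0.1, 39.1])), (array([245.6, 320.8]), [240, 263, 14, 105, 706], array([-13.3,  -4.7])), (array([313.5, 317.9]), [305, 263, 15, 103, 715], array([13.2, -3.6]))]
```

>>> play_rows:
  increments:
    - [-1,[5,0,0],0]
    - [-1,[6,0,0],0]
    - [-1,[6,0,0],0]
    - [-1,[6,0,0],0]
    - [-1,[6,0,0],0]
    - [-1,[6,0,0],0]
    - [-1,[6,0,0],0]
    - [-1,[6,0,0],0]
    - [-1,[6,0,0],0]
    - [-1,[6,0,0],0]
    - [-1,[6,0,0],0]
    - [-1,[5,0,0],0]

```text
time: 7.57
tool_pos: [443.6, -85.8, 57.6]
tcp_rot: [-179.9, 0.2, 100.5]
ft_force: [-9.3, -9.8, 9.9]
finger_gap: 21.7
grip_force: 40.7
```

```bash
python3 -c "
from h import *
p=look();print(post(p));print([(c.round(1),local(ray(p,*c,48))) for c,s in reds(p)])"
```

```text
7.5667 [443.6 -85.8  57.6] [-179.9    0.2  100.5] loc [-0.7 72.3] F [-9.3 -9.8  9.9] Fy -7.884333495348434 gap 21.66133514493163 40.74987530708313
[(array([278.4, 213.6]), [259, 199, 40, 30, 1120], array([ -0.3, 108.9])), (array([245.5, 320.7]), [240, 263, 14, 105, 688], array([-13.5,  65.4])), (array([313.4, 317.4]), [305, 263, 15, 103, 731], array([13. , 66.7]))]
[]
```

>>> play_rows:
  increments:
    - [-1,[3,0,0],0]
    - [-1,[4,0,0],0]
    - [-1,[4,0,0],0]
    - [-1,[4,0,0],0]
    - [-1,[4,0,0],0]
    - [-1,[4,0,0],0]
    - [-1,[3,0,0],0]
    - [-1,[2,0,0],0]
    - [-1,[0,0,0],0]

```text
time: 8.37
tool_pos: [438.2, -58.2, 57.5]
tcp_rot: [-179.9, 0.2, 100.5]
ft_force: [-11.0, -9.2, 12.5]
finger_gap: 21.7
grip_force: 41.1
```

```bash
python3 -c "
from h import *
p=look();print(post(p)[0]);b=snapshot('top');pin(b,['shutter_edge','pull_grip']);X=[w(b,r['xyz']) for r in pinpoint('shutter_edge',b)];print([local(x) for x in X]);save(b,'t3.png',4,(220,190,370,300))"
```

```text
8.3667 [438.2 -58.2  57.5] [-179.9    0.2  100.5] loc [ -0.8 100.4] F [-11.   -9.2  12.5] Fy -6.943616707876458 gap 21.655680619525075 41.102508902549744
(array([278.4, 211.8]), [259, 197, 40, 30, 1124], array([ -0.3, 137.6]))
shutter_edge 0.67 [ 426.2 -366.4   -2.9] [374.5 247.6]
shutter_edge 0.57 [ 454.8 -133.3   46.2] [288.5 237.8]
[array([ -70.7, -200. ]), array([ 1.4, 23.5])]
```

View pics/t3.png

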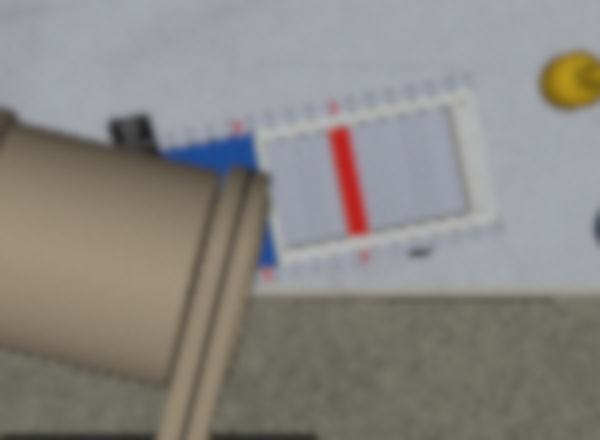

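>>> play_rows:
  increments:
    - [-1,[2,0,0],0]
    - [-1,[2,0,0],0]
    - [-1,[2,0,0],0]
    - [-1,[2,0,0],0]
    - [-1,[1,0,0],0]
    - [-1,[0,0,0],0]

```text
time: 9.12
tool_pos: [436.5, -49.5, 57.5]
tcp_rot: [-179.8, 0.2, 100.5]
ft_force: [-11.3, -10.8, 12.8]
finger_gap: 21.4
grip_force: 41.2
```

```bash
python3 -c "
from h import *
p=look();print(post(p)[0])"
```

```text
9.1167 [436.5 -49.5  57.5] [-179.8    0.2  100.5] loc [ -0.9 109.3] F [-11.3 -10.8  12.8] Fy -8.45880079279641 gap 21.35448466660685 41.183427572250366
(array([278.4, 212.2]), [259, 198, 40, 30, 1098], array([ -0.4, 146.3]))
```

>>> play_rows:
  increments:
    - [-1,[-5,0,0],0]
    - [-1,[-5,0,0],0]
    - [-1,[-4.5,0,0],0]
    - [-0.2,[0,0,0],0]
    - [0.3,[0,0,0],0]
    - [0.5,[0,0,0],0]
    - [0.5,[0,0,0],0]
    - [0.5,[0,0,-20],0]
    - [0.5,[0,0,-30],0]
    - [0.5,[0,0,-40],0]
    - [0.5,[0,0,-40],0]
    - [1,[0,0,0],0]

```text
time: 10.17
tool_pos: [444.5, -63.0, 195.6]
tcp_rot: [179.3, 0.3, 100.5]
ft_force: [1.1, -0.3, 0.9]
finger_gap: 74.4
grip_force: 0.0
```

```bash
python3 -c "
from h import *
p=look();save(p,'w4.png',1.4)
print([(c.round(1),s,local(ray(p,*c,48))) for c,s in reds(p)])
pin(p,['shutter_edge'],2);print([local(w(p,r['xyz'])) for r in pinpoint('shutter_edge',p)])
for col in (250,260,300,310):
  print(col,[(r,local(ray(p,col,r,46))[1].round(1),p['color'][r,col].tolist()) for r in range(200,300,2) if 30<local(ray(p,col,r,46))[1]<52])
"
```

```text
10.1667 [444.5 -63.  195.6] [179.3   0.3 100.5] loc [ 4.4 94.5] F [ 1.1 -0.3  0.9] Fy -0.538582645332725 gap 74.396477500009 0.0
[(array([328.1, 260.9]), array([324, 259,   9,   4,  28], dtype=int32), array([48.3, 40.8])), (array([215.3, 262. ]), array([211, 261,   9,   3,  25], dtype=int32), array([-48.9,  40.9])), (array([272.7, 321.3]), array([ 235,  315,   77,   14, 1029], dtype=int32), array([ -0.3, -18. ])), (array([326.5, 325.9]), array([323, 324,   8,   4,  24], dtype=int32), array([ 48.8, -23.4])), (array([219.5, 327. ]), array([216, 326,   8,   3,  24], dtype=int32), array([-48.7, -23.2]))]
shutter_edge 0.77 [ 450.7 -118.7   49. ] [272.2 264.2]
[array([ 0. , 38.6])]
250 [(250, np.float64(50.8), [22, 77, 149]), (252, np.float64(49.0), [30, 77, 149]), (254, np.float64(47.1), [28, 79, 150]), (256, np.float64(45.3), [26, 76, 150]), (258, np.float64(43.4), [24, 77, 149]), (260, np.float64(41.5), [20, 71, 151]), (262, np.float64(39.7), [233, 231, 194]), (264, np.float64(37.8), [213, 216, 190]), (266, np.float64(35.9), [174, 179, 185]), (268, np.float64(34.0), [173, 181, 191]), (2
[... 787 characters left out ...]
0, np.float64(41.0), [45, 83, 149]), (262, np.float64(39.2), [223, 223, 191]), (264, np.float64(37.3), [211, 217, 189]), (266, np.float64(35.4), [165, 172, 185]), (268, np.float64(33.5), [173, 179, 188]), (270, np.float64(31.6), [171, 180, 190])]
310 [(250, np.float64(50.2), [27, 78, 151]), (252, np.float64(48.4), [28, 77, 149]), (254, np.float64(46.5), [27, 78, 152]), (256, np.float64(44.7), [23, 70, 148]), (258, np.float64(42.8), [28, 79, 152]), (260, np.float64(40.9), [57, 83, 148]), (262, np.float64(39.1), [218, 220, 192]), (264, np.float64(37.2), [212, 215, 187]), (266, np.float64(35.3), [99, 103, 106]), (268, np.float64(33.4), [105, 112, 108]), (270, np.float64(31.5), [108, 111, 109])]
```

View pics/w4.png

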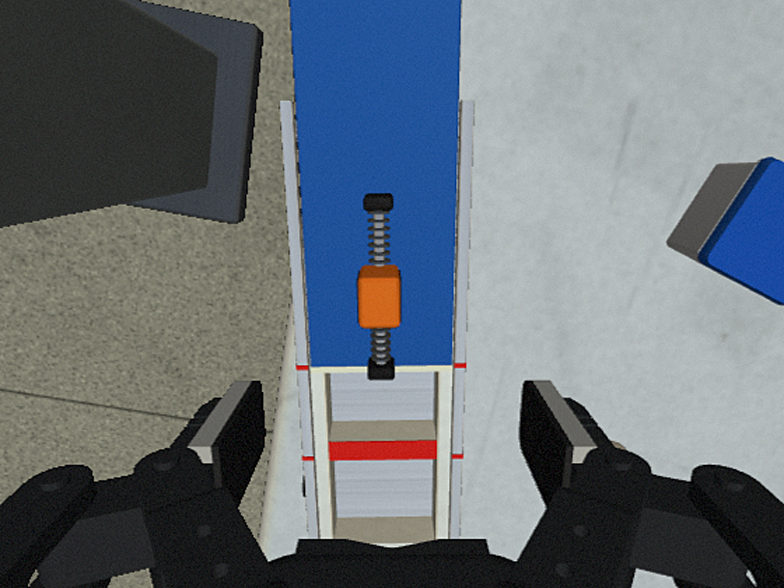

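The edge rests just short of the divider centre line, with the rail marks at (302,367) and (460,366) and the edge at about row 368. I'll cross-check the opening from the pull's rest position and the post.

```bash
python3 -c "
from h import *
p=look();
for u,v in [(359,328),(400,327),(359,272),(400,272)]: print('pull top',local(ray(p,u/1.4,v/1.4,87)))
c=p['color'].astype(int);m=((c[:,:,0]>180)&(c[:,:,1]<150)&(c[:,:,2]<80)).astype(np.uint8)
n,l,st,ce=cv2.connectedComponentsWithStats(m);i=1+np.argmax(st[1:,4]);print(st[i],ce[i],local(ray(p,*ce[i],83)))
q=np.load('pose.npy');
for col in (255,280):
  print([(r,p['color'][r,col].tolist()) for r in range(258,272)])
"
```

```text
10.3167 [440.5 -62.1 187. ] [179.9   0.  100.5] loc [ 0.7 96.1] F [ 0.4 -0.3 -0.1] Fy -0.39203791137293087 gap 85.23910200215222 0.0
pull top [-15.   84.5]
pull top [ 5.6 84.9]
pull top [-14.3 113.3]
pull top [  5.7 113.2]
[ 240  323   78   14 1006] [278.6 329.3] [0.  5.2]
[(258, [31, 80, 153]), (259, [32, 79, 154]), (260, [27, 82, 154]), (261, [38, 85, 156]), (262, [28, 80, 152]), (263, [29, 81, 153]), (264, [31, 82, 151]), (265, [26, 78, 152]), (266, [14, 70, 148]), (267, [36, 80, 152]), (268, [113, 132, 150]), (269, [231, 231, 198]), (270, [213, 216, 189]), (271, [216, 217, 192])]
[(258, [45, 47, 52]), (259, [69, 73, 81]), (260, [149, 147, 142]), (261, [149, 148, 146]), (262, [39, 40, 40]), (263, [35, 41, 43]), (264, [66, 67, 76]), (265, [109, 112, 116]), (266, [158, 156, 156]), (267, [33, 35, 38]), (268, [6, 6, 6]), (269, [10, 10, 9]), (270, [24, 22, 28]), (271, [29, 23, 33])]
```

```bash
python3 -c "
from h import *
p=look();
print([(c.round(1),local(ray(p,*c,48))) for c,s in reds(p)])
c=p['color'].astype(int);m=((c[:,:,0]>180)&(c[:,:,1]>70)&(c[:,:,1]<150)&(c[:,:,2]<80)).astype(np.uint8)
n,l,st,ce=cv2.connectedComponentsWithStats(m);i=1+np.argmax(st[1:,4]);s=st[i];print(s,ce[i])
print('bright top', [p['color'][r,int(ce[i][0])].tolist() for r in range(s[1]-2,s[1]+s[3]+3,2)])
for r in (s[1],s[1]+s[3]): print(r,local(ray(p,ce[i][0],r,87)),local(ray(p,ce[i][0],r,60)))
for col in (250,310):
  print([(r,local(ray(p,col,r,46))[1].round(1),p['color'][r,col].tolist()) for r in range(266,280)])
"
```

```text
10.3667 [439.7 -62.  185.7] [-179.9   -0.   100.5] loc [-0.1 96.4] F [-0.3 -0.1  0.1] Fy -0.042553160070049216 gap 85.53222901421128 0.0
[(array([221., 270.]), array([-49.1,  40.6])), (array([337.8, 269. ]), array([48.7, 40.9])), (array([280.7, 330.7]), array([  0.5, -17.9])), (array([225.2, 336. ]), array([-48.7, -23. ])), (array([335.1, 335.8]), array([ 48.7, -23.5]))]
[ 265  205   29   36 1003] [278.9 223. ]
bright top [[133, 60, 12], [181, 86, 30], [208, 100, 28], [208, 105, 30], [209, 104, 27], [210, 103, 35], [210, 104, 29], [209, 104, 31], [213, 109, 36], [207, 103, 29], [209, 103, 25], [211, 107, 33], [208, 102, 28], [210, 104, 26], [213, 104, 30], [211, 106, 28], [210, 102, 25], [210, 103, 30], [212, 103, 28], [169, 81, 20], [40, 50, 57]]
205 [ -0.  106.4] [-0.1 99.5]
241 [-0.2 80.3] [-0.4 70.4]
[(266, np.float64(43.2), [25, 76, 150]), (267, np.float64(42.2), [25, 80, 154]), (268, np.float64(41.3), [24, 73, 150]), (269, np.float64(40.4), [81, 101, 144]), (270, np.float64(39.5), [238, 238, 199]), (271, np.float64(38.6), [218, 217, 192]), (272, np.float64(37.7), [212, 215, 187
[... 180 characters left out ...]
.float64(33.0), [173, 181, 190]), (278, np.float64(32.1), [170, 176, 187]), (279, np.float64(31.2), [168, 178, 185])]
[(266, np.float64(42.8), [32, 80, 155]), (267, np.float64(41.9), [23, 76, 153]), (268, np.float64(41.0), [40, 77, 148]), (269, np.float64(40.1), [167, 177, 167]), (270, np.float64(39.2), [225, 225, 193]), (271, np.float64(38.3), [214, 219, 192]), (272, np.float64(37.3), [216, 219, 190]), (273, np.float64(36.4), [199, 202, 187]), (274, np.float64(35.5), [171, 179, 193]), (275, np.float64(34.6), [175, 184, 195]), (276, np.float64(33.7), [173, 184, 192]), (277, np.float64(32.7), [173, 181, 188]), (278, np.float64(31.8), [173, 179, 189]), (279, np.float64(30.9), [173, 182, 191])]
```

The opening is about 143 mm by the edge, the pull and the spring force. That is valid, but only 3 mm inside the limit. I'll re-grip and nudge it 4 mm to the divider's centre.

>>> play_rows:
  increments:
    - [1,[-3.6,-0.4,20],0]
    - [1,[0,0,25],0]
    - [1,[0,0,25],0]
    - [1,[0,0,25],0]
    - [1,[0,0,20],0]
    - [1,[0,0,13.5],0]
    - [1,[0,0,0],0]
    - [-0.2,[0,0,0],0]
    - [-1,[0,0,0],0]
    - [-1,[0,0,0],0]
    - [-1,[0,0,0],0]
    - [-1,[0,0,0],0]

```text
time: 11.42
tool_pos: [441.2, -66.1, 59.3]
tcp_rot: [179.9, 0.0, 100.5]
ft_force: [0.5, 0.1, -0.8]
finger_gap: 25.4
grip_force: 0.0
```

>>> play_rows:
  increments:
    - [-1,[0,0,0],0]
    - [-1,[0,0,0],0]
    - [-1,[0,0,0],0]

```text
time: 11.67
tool_pos: [439.9, -66.5, 59.4]
tcp_rot: [-179.9, 0.1, 100.5]
ft_force: [-10.4, -1.8, 12.4]
finger_gap: 21.4
grip_force: 39.8
```

```bash
python3 -c "
from h import *
p=look();print(post(p)[0])"
```

```text
11.6667 [439.9 -66.5  59.4] [-179.9    0.1  100.5] loc [-0.7 91.9] F [-10.4  -1.8  12.4] Fy 0.2027214490225786 gap 21.448940660943727 39.78021740913391
(array([277.9, 169.6]), [258, 157, 41, 28, 1006], array([ -0.4, 143.9]))
```

>>> play_rows:
  increments:
    - [-1,[4,0,0],0]
    - [-1,[4,0,0],0]
    - [-1,[4,0,0],0]
    - [-1,[3,0,0],0]
    - [-1,[2,0,0],0]
    - [-1,[2,0,0],0]
    - [-1,[1,0,0],0]
    - [-1,[0,0,0],0]

```text
time: 12.38
tool_pos: [436.3, -48.0, 59.5]
tcp_rot: [-179.9, 0.2, 100.5]
ft_force: [-10.6, -10.8, 10.7]
finger_gap: 21.3
grip_force: 39.6
```

```bash
python3 -c "
from h import *
p=look();print(post(p)[0])"
```

```text
12.3833 [436.3 -48.   59.5] [-179.9    0.2  100.5] loc [ -0.8 110.7] F [-10.6 -10.8  10.7] Fy -8.629595741010386 gap 21.328492488372785 39.584434032440186
(array([278.1, 208. ]), [259, 194, 40, 29, 1066], array([ -0.4, 148.9]))
```

>>> play_rows:
  increments:
    - [-1,[-5,0,0],0]
    - [-1,[-6,0,0],0]
    - [-1,[-5,0,0],0]
    - [-0.2,[0,0,0],0]
    - [0.3,[0,0,0],0]
    - [0.5,[0,0,0],0]
    - [0.5,[0,0,0],0]
    - [0.5,[0,0,-20],0]
    - [1,[0,0,-35],0]
    - [1,[0,0,-40],0]
    - [1,[0,0,-35],0]
    - [1,[0,0,0],0]

```text
time: 13.43
tool_pos: [443.8, -62.7, 196.6]
tcp_rot: [179.4, 0.3, 100.5]
ft_force: [1.3, -0.6, 1.3]
finger_gap: 85.1
grip_force: 0.0
```

>>> play_rows:
  increments:
    - [1,[0,0,0],0]
    - [1,[0,0,0],0]

```text
time: 13.6
tool_pos: [439.7, -61.8, 188.0]
tcp_rot: [180.0, -0.0, 100.5]
ft_force: [-0.3, -0.6, -0.2]
finger_gap: 85.6
grip_force: 0.0
```

```bash
python3 -c "
from h import *
p=look();
print([(c.round(1),local(ray(p,*c,48))) for c,s in reds(p)])
for col in (250,310):
  print([(r,local(ray(p,col,r,46))[1].round(1),p['color'][r,col].tolist()) for r in range(255,285) if 33<local(ray(p,col,r,46))[1]<48])
print([local(w(p,r['xyz'])) for r in pinpoint('shutter_edge',p)])
"
```

```text
13.6 [439.7 -61.8 188. ] [180.   -0.  100.5] loc [-0.  96.6] F [-0.3 -0.6 -0.2] Fy -0.5470737334601241 gap 85.5843912488616 0.0
[(array([336.8, 268. ]), array([48.5, 40.8])), (array([221.2, 269. ]), array([-49.1,  40.6])), (array([305.2, 270.4]), array([21.9, 38.8])), (array([253., 271.]), array([-22.2,  38.5])), (array([279.5, 329.2]), array([ -0.3, -17.9])), (array([334.5, 334. ]), array([ 48.8, -23.2])), (array([225.5, 335. ]), array([-48.5, -23.5]))]
[(260, np.float64(47.7), [29, 79, 152]), (261, np.float64(46.8), [24, 79, 153]), (262, np.float64(45.9), [24, 79, 152]), (263, np.float64(45.0), [27, 77, 152]), (264, np.float64(44.1), [28, 75, 149]), (265, np.float64(43.1), [116, 137, 152]), (266, np.float64(42.2), [229, 229, 196]), (267, np.float64(41.3), [215, 220, 192]), (268, np.float64(40.4), [214, 221, 197]), (269, np.float64(39.5), [208, 229, 200]), (270, np.float64(38.5), [199, 52, 42]), (271, np.float64(37.6), [197, 18, 7]), (272, np.float64(36.7), [187, 79, 81]), (273, np.float64(35.8), [170, 198, 208]), (274, np.float64(34.8), [175, 186, 195]), (275, np.float64(33.9), [170, 177, 186])]
[(260, np.float64(47.4), [31, 81, 152]), (261, np.float64(46.5), [26, 76, 152]), (262, np.float64(45.5), [29, 82, 154]), (263, np.float64(44.6), [16, 72, 151]), (264, np.float64(43.7), [66, 91, 156]), (265, np.float64(42.8), [212, 211, 172]), (266, np.float64(41.9), [217, 221, 191]), (267, np.float64(41.0), [211, 217, 192]), (268, np.float64(40.0), [210, 222, 195]), (269, np.float64(39.1), [209, 173, 153]), (270, np.float64(38.2), [198, 3, 0]), (271, np.float64(37.3), [203, 48, 48]), (272, np.float64(36.3), [178, 161, 165]), (273, np.float64(35.4), [173, 191, 201]), (274, np.float64(34.5), [174, 183, 194]), (275, np.float64(33.5), [172, 182, 191])]
[array([-2.8, 41.1])]
```

>>> play_rows:
  increments:
    - [1,[0,0,0],0.12]
    - [1,[0,0,0],0.12]
    - [1,[0,0,0],0.12]
    - [1,[0,0,0],0.12]
    - [1,[0,0,0],0.12]
    - [1,[0,0,0],0.12]
    - [1,[0,0,0],0.12]
    - [1,[0,0,0],0.12]
    - [1,[0,0,0],0.12]
    - [1,[0,0,0],0.12]
    - [1,[0,0,0],0.12]
    - [1,[0,0,0],0.12]

```text
time: 14.7
tool_pos: [438.7, -61.7, 186.4]
tcp_rot: [-179.9, 0.2, 17.6]
ft_force: [0.1, -0.5, 0.1]
finger_gap: 85.5
grip_force: 0.0
```

>>> play_rows:
  increments:
    - [1,[0,0,0],0.12]
    - [1,[0,0,0],0]

```text
time: 14.87
tool_pos: [438.7, -61.7, 186.5]
tcp_rot: [-179.9, 0.2, 10.8]
ft_force: [-0.1, 0.6, -0.3]
finger_gap: 85.6
grip_force: 0.0
```

>>> play_rows:
  increments:
    - [1,[-0.3,32,0],0]
    - [1,[-0.3,35,0],0]
    - [1,[-0.3,35,0],0]
    - [1,[-0.3,35,0],0]
    - [1,[-0.3,35,0],0]
    - [1,[-0.3,35,0],0]
    - [1,[-0.3,35,0],0]
    - [1,[-0.3,35,0],0]
    - [1,[-0.3,35,0],0]
    - [1,[-0.3,35,0],0]
    - [1,[-0.3,28,0],0]
    - [1,[0,12,0],0]

```text
time: 15.87
tool_pos: [510.0, -445.5, 186.0]
tcp_rot: [-179.9, 0.1, 11.2]
ft_force: [0.2, -0.1, 0.9]
finger_gap: 85.0
grip_force: 0.0
```

>>> play_rows:
  increments:
    - [1,[0,0,0],0]
    - [1,[0,0,0],0]

```text
time: 16.03
tool_pos: [510.3, -442.1, 186.4]
tcp_rot: [-179.8, 0.1, 11.2]
ft_force: [0.3, 0.1, 0.4]
finger_gap: 85.0
grip_force: 0.0
```

```bash
python3 -c "
from h import *
p=look('w5.png')
pin(p,['jar','bottle'],3)
for c,s in reds(p):
  if s[4]>1000: print(c,s,ray(p,*c,59), ray(p,s[0],c[1],59),ray(p,s[0]+s[2],c[1],59),ray(p,c[0],s[1],59),ray(p,c[0],s[1]+s[3],59))
"
```

```text
16.0333 [ 510.3 -442.1  186.4] [-179.8    0.1   11.2] loc [  -2.3 -290.2] F [0.3 0.1 0.4] Fy 0.03312001830860762 gap 84.98866129749321 0.0
jar 0.89 [ 507.8 -444.     1.2] [282.9 194.6]
bottle 0.84 [ 536.7 -542.5    0.4] [394.5 184.6]
bottle 0.79 [ 523.9 -329.9   -3.1] [162.7 152.5]
bottle 0.55 [ 433.6 -364.6   -2. ] [188.  251.3]
[282.3 207.9] [ 242  168   83   81 5066] [ 510.2 -442.7   59. ] [ 504.2 -412.4   59. ] [ 516.6 -474.8   59. ] [ 540.3 -436.7   59. ] [ 477.2 -449.3   59. ]
```

View pics/w5.png

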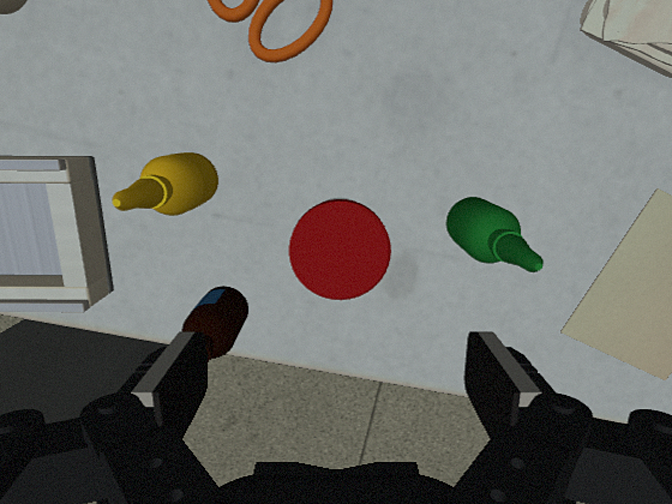

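The red lid is centred at (340,249), under the fingers. The brown bottle is at (215,320), and the yellow and green ones are clear.

>>> play_rows:
  increments:
    - [1,[-1,1,20],0]
    - [1,[0,0,30],0]
    - [1,[0,0,30],0]
    - [1,[0,0,30],0]
    - [1,[0,0,20],0]
    - [1,[0,0,12],0]
    - [1,[0,0,7],0]
    - [1,[0,0,0],0]
    - [0.5,[0,0,0],0]
    - [0,[0,0,0],0]
    - [-0.5,[0,0,0],0]
    - [-0.5,[0,0,0],0]
  force: 30

```text
time: 17.18
tool_pos: [511.5, -444.7, 42.0]
tcp_rot: [179.8, -0.1, 11.1]
ft_force: [-0.5, 0.7, 6.2]
finger_gap: 64.7
grip_force: 33.9
```

>>> play_rows:
  increments:
    - [-0.5,[0,0,0],0]
    - [-0.5,[0,0,0],0]
    - [-0.5,[0,0,0],0]

```text
time: 17.43
tool_pos: [511.6, -444.7, 42.0]
tcp_rot: [179.8, -0.1, 11.1]
ft_force: [0.5, 0.6, 6.6]
finger_gap: 64.4
grip_force: 33.9
```

```bash
python3 -c "
from h import *
p=look('w6.png')"
```

```text
17.4333 [ 511.6 -444.7   42. ] [179.8  -0.1  11.1] loc [  -1.6 -293. ] F [0.5 0.6 6.6] Fy 0.48634941504651336 gap 64.42385970670196 33.909974098205566
```

View pics/w6.png

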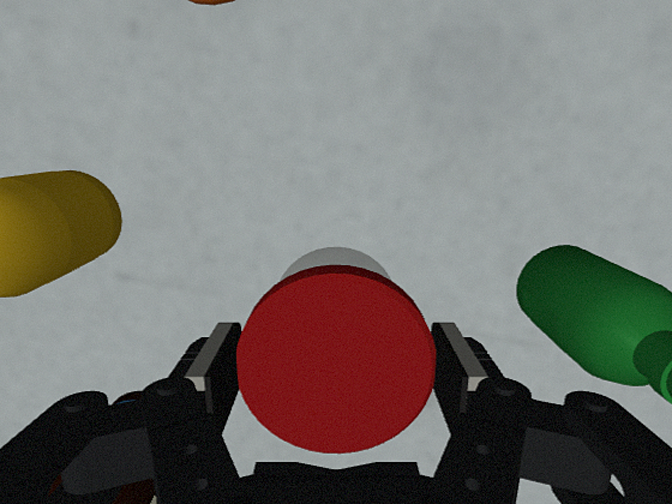

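>>> play_rows:
  increments:
    - [-0.5,[0,0,-8],0]
    - [-0.5,[0,0,-15],0]
    - [-0.5,[0,0,-25],0]
    - [-0.5,[0,0,-30],0]
    - [-0.5,[0,0,-30],0]
    - [-0.5,[0,0,-25],0]
    - [-0.5,[0,0,-10],0]
    - [-0.5,[0,0,0],0]
    - [-0.5,[0,0,0],0]

```text
time: 18.23
tool_pos: [510.3, -443.7, 182.6]
tcp_rot: [180.0, -0.0, 11.1]
ft_force: [0.2, 0.2, -1.9]
finger_gap: 64.8
grip_force: 33.4
```

```bash
python3 -c "
from h import *
p=look();s=sense();z=s['tool_pos'][2]+17
for c,st in reds(p):
  if st[4]>1000:
    E=[ray(p,st[0],c[1],z),ray(p,st[0]+st[2],c[1],z),ray(p,c[0],st[1],z),ray(p,c[0],st[1]+st[3],z)]
    print(c,st,[local(e)-local(s['tool_pos']) for e in E])
q=np.load('pose.npy');print(np.degrees(q[2]))
"
```

```text
18.2333 [ 510.3 -443.7  182.6] [180.   -0.   11.1] loc [  -2.7 -291.7] F [ 0.2  0.2 -1.9] Fy 0.11836472929585208 gap 64.80829423588168 33.37926149368286
[279.3 302. ] [  197   228   166   149 19455] [array([-0.1, 32.7]), array([  0.1, -32.3]), array([30.5,  0.6]), array([-35. ,   0.4])]
10.86317709768861
```

>>> play_rows:
  increments:
    - [-0.5,[0.7,-15,-12],0]
    - [-0.5,[0.7,-25,0],0]
    - [-0.5,[0.7,-30,0],0]
    - [-0.5,[0.7,-30,0],0]
    - [-0.5,[0.7,-30,0],0]
    - [-0.5,[0.7,-30,0],0]
    - [-0.5,[0.7,-30,0],0]
    - [-0.5,[0.7,-22,0],0]
    - [-0.5,[0,-15.4,12],0.004]
    - [-0.5,[0,0,30],0]
    - [-0.5,[0,0,0],0]
    - [-0.5,[0,0,0],0]

```text
time: 19.28
tool_pos: [469.4, -217.8, 148.8]
tcp_rot: [-179.7, 0.3, 10.9]
ft_force: [-0.2, -0.3, -0.6]
finger_gap: 64.4
grip_force: 33.8
```

```bash
python3 -c "
from h import *
p=look('w7.png');print([(c.round(1),s[4],local(ray(p,*c,48))) for c,s in reds(p)])"
```

```text
19.2833 [ 469.4 -217.8  148.8] [-179.7    0.3   10.9] loc [ -0.3 -62.2] F [-0.2 -0.3 -0.6] Fy -0.2934382841945053 gap 64.4144136464711 33.76947283744812
[(array([222.4, 145.2]), np.int32(52), array([ 48.9, -22.8])), (array([125.1, 145.5]), np.int32(51), array([48.6, 41.3])), (array([143.3, 210.8]), np.int32(817), array([ 3.9, 34.1])), (array([226.4, 200.2]), np.int32(1430), array([ 11.6, -24. ])), (array([279.4, 302.1]), np.int32(19569), array([-66.9, -60.4])), (array([141.4, 280.2]), np.int32(36), array([-49.1,  41.1]))]
```

View pics/w7.png

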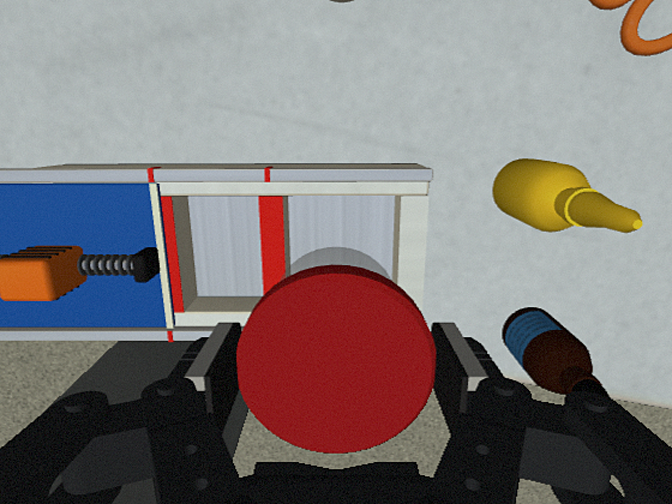

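The jar hangs over bay 1, and the shutter edge rests on the red divider at (172,255). I'll fine-align and descend.

>>> play_rows:
  increments:
    - [-0.5,[1.5,1,20],0]
    - [-0.5,[0,0,20],0]
    - [-0.5,[0,0,10],0]
    - [-0.5,[0,0,0],0]
    - [-0.5,[0,0,0],0]
    - [-0.5,[0,0,0],0]

```text
time: 19.83
tool_pos: [474.3, -220.7, 103.7]
tcp_rot: [179.9, -0.1, 10.9]
ft_force: [-0.1, -0.0, 0.6]
finger_gap: 64.1
grip_force: 33.8
```

```bash
python3 -c "
from h import *
p=look();s=sense();print([(c.round(1),st[4],local(ray(p,*c,48))) for c,st in reds(p)]);z=s['tool_pos'][2]+17
for c,st in reds(p):
  if st[4]>5000:
    E=[ray(p,st[0],c[1],z),ray(p,st[0]+st[2],c[1],z),ray(p,c[0],st[1],z),ray(p,c[0],st[1]+st[3],z)]
    print('jar edges local',[local(e) for e in E])"
```

```text
19.8333 [ 474.3 -220.7  103.7] [179.9  -0.1  10.9] loc [  4. -66.] F [-0.1 -0.   0.6] Fy 0.007358137796147374 gap 64.13669989224589 33.7679386138916
[(array([202., 162.]), np.int32(75), array([ 48.8, -22.7])), (array([ 84.1, 162.3]), np.int32(74), array([48.6, 41.4])), (array([109.2, 238.2]), np.int32(1151), array([ 5. , 33.4])), (array([273.3, 295.4]), np.int32(21242), array([-31.8, -61. ])), (array([108. , 320.5]), np.int32(45), array([-48.9,  41.1]))]
jar edges local [array([  7.5, -32.4]), array([  7.5, -96.8]), array([ 51.1, -62.6]), array([-29.7, -62.2])]
```

>>> play_rows:
  increments:
    - [-0.5,[-2.3,-1.2,0],0]
    - [-0.5,[0,0,8],0]
    - [-0.5,[0,0,8],0]
    - [-0.5,[0,0,8],0]
    - [-0.5,[0,0,6],0]
    - [-0.5,[0,0,6],0]
    - [-0.5,[0,0,4],0]
    - [-0.5,[0,0,3],0]
    - [-0.5,[0,0,0],0]

```text
time: 20.63
tool_pos: [470.6, -219.0, 58.4]
tcp_rot: [-179.9, 0.1, 10.9]
ft_force: [-0.4, 1.2, -0.7]
finger_gap: 64.7
grip_force: 33.8
```

```bash
python3 -c "
from h import *
p=look()"
```

```text
20.6333 [ 470.6 -219.    58.4] [-179.9    0.1   10.9] loc [  0.7 -63.6] F [-0.4  1.2 -0.7] Fy 1.2629194358361042 gap 64.7174371546721 33.768072724342346
```

>>> play_rows:
  increments:
    - [-0.5,[0,0,1.5],0]
    - [-0.5,[0,0,1.5],0]
    - [-0.5,[0,0,1.5],0]
    - [-0.5,[0,0,0],0]

```text
time: 21.02
tool_pos: [471.0, -219.2, 54.6]
tcp_rot: [-180.0, 0.0, 10.9]
ft_force: [0.0, -0.2, -0.3]
finger_gap: 64.2
grip_force: 33.8
```

>>> play_rows:
  increments:
    - [-0.5,[0,0,1],0]
    - [-0.5,[0,0,1],0]
    - [-0.5,[0,0,0],0]

```text
time: 21.27
tool_pos: [471.4, -219.3, 54.0]
tcp_rot: [180.0, -0.0, 10.9]
ft_force: [-3.7, 2.7, 10.2]
finger_gap: 64.8
grip_force: 34.7
```

Contact at z 54, as predicted, so the jar is seated. Release and lift.

>>> play_rows:
  increments:
    - [0.6,[0,0,-1],0]
    - [0.8,[0,0,0],0]
    - [1,[0,0,0],0]
    - [1,[0,0,0],0]
    - [1,[0,0,0],0]
    - [1,[0,0,-15],0]
    - [1,[0,0,-25],0]
    - [1,[0,0,-30],0]
    - [1,[0,0,-35],0]
    - [1,[0,0,-20],0]
    - [1,[0,0,0],0]
    - [1,[0,0,0],0]

```text
time: 22.27
tool_pos: [472.1, -219.9, 180.5]
tcp_rot: [179.9, -0.2, 10.9]
ft_force: [-0.3, -0.7, -0.4]
finger_gap: 85.4
grip_force: 0.0
```

```bash
python3 -c "
from h import *
p=look('w8.png');s=sense();print([(c.round(1),st.tolist(),local(ray(p,*c,48))) for c,st in reds(p)]);z=71
for c,st in reds(p):
  if st[4]>2000:
    E=[ray(p,st[0],c[1],z),ray(p,st[0]+st[2],c[1],z),ray(p,c[0],st[1],z),ray(p,c[0],st[1]+st[3],z)]
    print('jar edges local',[local(e) for e in E])
pin(p,['bottle'],3)"
```

```text
22.2667 [ 472.1 -219.9  180.5] [179.9  -0.2  10.9] loc [  2.  -64.8] F [-0.3 -0.7 -0.4] Fy -0.6421818198141864 gap 85.38221532073753 0.0
[(array([138.2, 146.3]), [136, 141, 5, 11, 40], array([48.5, 41.4])), (array([224.5, 146.1]), [223, 141, 4, 11, 43], array([ 48.6, -22.8])), (array([153.4, 204.5]), [146, 162, 16, 87, 642], array([ 3.8, 34.3])), (array([268.7, 214.1]), [218, 162, 105, 99, 7451], array([ -4. , -55.4])), (array([151.4, 267.1]), [150, 263, 4, 9, 30], array([-49.1,  41. ])), (array([230. , 266.5]), [229, 263, 3, 8, 24], array([-48.6, -23.3]))]
jar edges local [array([  2.4, -19.5]), array([  2.4, -95.1]), array([ 39.8, -56.4]), array([-34. , -55.7])]
bottle 0.68 [ 528.9 -331.7    0.1] [417.1 154.8]
bottle 0.66 [ 433.9 -363.9   -2.4] [419.6 258.5]
```

View pics/w8.png

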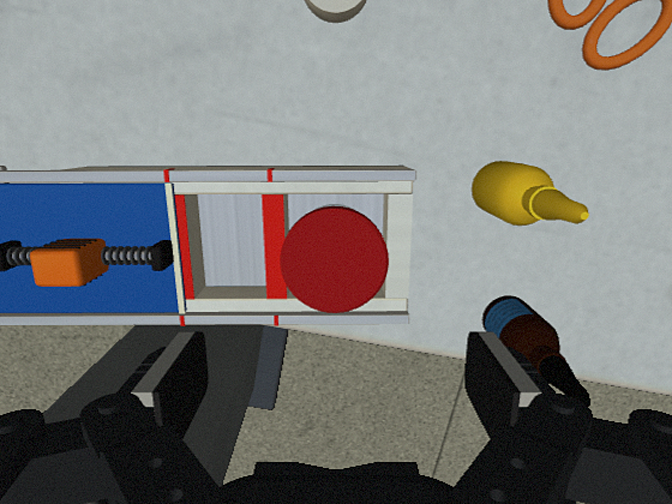

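The jar stands in bay 1, with its lid at (335,258) clear of the walls all round. Next is the brown, blue-labelled bottle at (520,330), with the grip turned 90° to close across the block's x.

>>> play_rows:
  increments:
    - [1,[0,0,0],-0.121]
    - [1,[0,0,0],-0.121]
    - [1,[0,0,0],-0.121]
    - [1,[0,0,0],-0.121]
    - [1,[0,0,0],-0.121]
    - [1,[0,0,0],-0.121]
    - [1,[0,0,0],-0.121]
    - [1,[0,0,0],-0.121]
    - [1,[0,0,0],-0.121]
    - [1,[0,0,0],-0.121]
    - [1,[0,0,0],-0.121]
    - [1,[0,0,0],-0.121]

```text
time: 23.37
tool_pos: [470.0, -218.6, 176.5]
tcp_rot: [-179.8, -0.1, 94.4]
ft_force: [-0.8, -0.5, -0.7]
finger_gap: 85.6
grip_force: 0.0
```

>>> play_rows:
  increments:
    - [1,[0,0,0],-0.119]
    - [1,[-20,-10,0],0]
    - [1,[-28,-14,0],0]
    - [1,[-28,-14,0],0]
    - [1,[-28,-14,0],0]
    - [1,[-20,-11,0],0]
    - [1,[-10,-5.5,0],0]
    - [1,[0,0,0],0]
    - [1,[0,0,0],0]

```text
time: 24.12
tool_pos: [428.5, -363.2, 177.2]
tcp_rot: [-179.9, -0.2, 100.8]
ft_force: [0.7, -0.7, -0.5]
finger_gap: 85.7
grip_force: 0.0
```

```bash
python3 -c "
from h import *
p=look('w9.png');pin(p,['bottle'],3)
for r in regions_of('bottle',p)[:3]:
  v,u=np.where(r['mask']);cols=p['color'][r['mask']].mean(0);print(r['p'],u.min(),u.max(),v.min(),v.max(),cols)"
```

```text
24.1167 [ 428.5 -363.2  177.2] [-179.9   -0.2  100.8] loc [ -67.8 -197.3] F [ 0.7 -0.7 -0.5] Fy -0.7688394946570042 gap 85.67346602835478 0.0
bottle 0.65 [ 432.3 -364.8   -1.6] [283.  196.6]
bottle 0.64 [ 528.3 -331.2    2.3] [397. 181.]
0.83 333 375 362 403 [15.3 61.4 24. ]
0.8 376 461 157 218 [116.7  96.9  19.1]
0.76 257 304 178 245 [21.  14.  13.4]
```

View pics/w9.png

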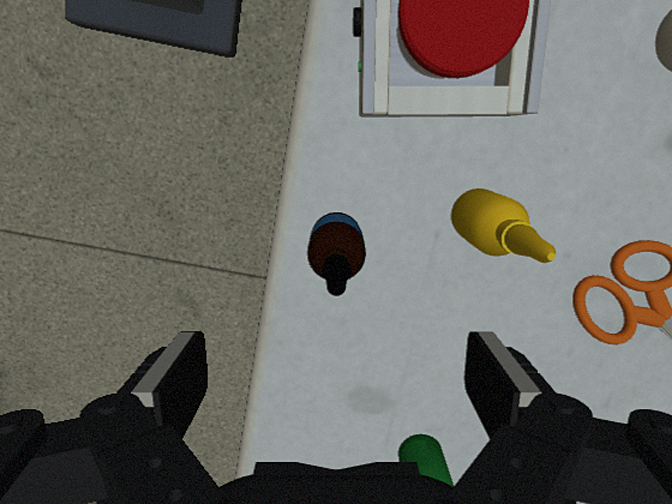

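```bash
python3 -c "
from h import *
from bench import *
p=look()
print(ray(p,280,240,116),ray(p,280.5,206,65),ray(p,280,178,45), 'front base line', ray(p,280,177,0))
for X in ([430,-364,0],[430,-364,118],[430,-364,77]): print(px(p,X))"
```

```text
24.2667 [ 429.4 -362.5  178.2] [-180.    -0.1  101. ] loc [ -66.8 -196.7] F [-0.4  0.   0.7] Fy 0.13009653087496625 gap 85.36824083559117 0.0
[ 430.6 -364.5  116. ] [ 429.6 -356.8   65. ] [ 426.  -340.2   45. ] front base line [ 427.4 -347.2    0. ]
[279.3 195.7]
[279.1 240.1]
[279.2 220.2]
```

The dropper tip (280,240) and the body (280,206) put the bottle at (430.5,-365). It is brown with a blue label. Descend and grip.

>>> play_rows:
  increments:
    - [1,[-2.5,0.7,15],0]
    - [1,[0,0,25],0]
    - [1,[0,0,25],0]
    - [1,[0,0,25],0]
    - [1,[0,0,18],0]
    - [1,[0,0,10],0]
    - [1,[0,0,7],0]
    - [1,[0,0,4],0]
    - [1,[0,0,0],0]
    - [1,[0,0,0],0]
  force: 25

```text
time: 25.15
tool_pos: [431.0, -366.6, 50.9]
tcp_rot: [179.9, 0.1, 100.9]
ft_force: [1.0, 0.3, 0.8]
finger_gap: 85.4
grip_force: 0.0
```

>>> play_rows:
  increments:
    - [0.5,[0,0,0],0]
    - [0.2,[0,0,0],0]
    - [0,[0,0,0],0]
    - [-0.2,[0,0,0],0]
    - [-0.4,[0,0,0],0]
    - [-0.6,[0,0,0],0]
    - [-0.6,[0,0,0],0]
    - [-0.6,[0,0,0],0]

```text
time: 25.82
tool_pos: [430.3, -366.6, 50.5]
tcp_rot: [-180.0, 0.1, 100.9]
ft_force: [-3.3, -0.5, 6.2]
finger_gap: 33.2
grip_force: 24.4
```

Gap 33 mm means I'm on the shoulder. I'll reopen slightly, go 4 mm lower and grip again.

>>> play_rows:
  increments:
    - [0.1,[0,0,0],0]
    - [0.3,[0,0,0],0]
    - [0.3,[1,0,0],0]
    - [0.3,[0,0,2.5],0]
    - [0.3,[0,0,2.5],0]
    - [0.3,[0,0,0],0]
    - [0,[0,0,0],0]
    - [-0.2,[0,0,0],0]
    - [-0.4,[0,0,0],0]
    - [-0.6,[0,0,0],0]
    - [-0.6,[0,0,0],0]
    - [-0.6,[0,0,0],0]

```text
time: 26.82
tool_pos: [430.1, -365.2, 44.8]
tcp_rot: [180.0, 0.0, 100.9]
ft_force: [-0.4, 0.7, -0.3]
finger_gap: 35.7
grip_force: 25.1
```

```bash
python3 -c "
from h import *
p=look('w10.png')"
```

```text
26.8167 [ 430.1 -365.2   44.8] [180.    0.  100.9] loc [ -66.6 -199.5] F [-0.4  0.7 -0.3] Fy 0.7420304735776223 gap 35.66050818968694 25.083978392067365
```

View pics/w10.png

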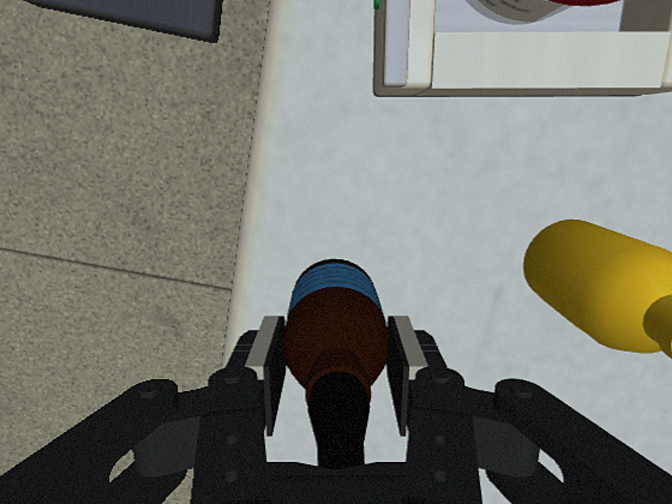

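The bottle is gripped upright by its body, at the label and shoulder. Lift it and carry it to bay 2.

>>> play_rows:
  increments:
    - [-0.6,[0,0,-6],0]
    - [-0.6,[0,0,-15],0]
    - [-0.6,[0,0,-25],0]
    - [-0.6,[0,0,-30],0]
    - [-0.6,[0,0,-25],0]
    - [-0.6,[0,0,-12],0]
    - [-0.6,[0,0,0],0]
  force: 30

```text
time: 27.45
tool_pos: [431.8, -366.8, 162.0]
tcp_rot: [179.8, 0.3, 100.9]
ft_force: [0.9, -0.1, 0.5]
finger_gap: 35.7
grip_force: 30.1
```

>>> play_rows:
  increments:
    - [-0.6,[10,3.2,0],0]
    - [-0.6,[20,6.4,0],0]
    - [-0.6,[25,8,0],0]
    - [-0.6,[28,9,0],0]
    - [-0.6,[28,9,0],0]
    - [-0.6,[28,9,0],0]
    - [-0.6,[25,8,0],0]
    - [-0.6,[20,6.4,0],0]
    - [-0.6,[15,4.8,0],0]
    - [-0.6,[9.5,2.8,0],0]
    - [-0.6,[0,0,0],0]
    - [-0.6,[0,0,0],0]

```text
time: 28.45
tool_pos: [455.4, -147.3, 156.4]
tcp_rot: [-179.9, -0.1, 101.0]
ft_force: [-0.7, -0.8, -0.4]
finger_gap: 35.6
grip_force: 30.1
```

```bash
python3 -c "
from h import *
p=look();s=sense();print([(c.round(1),st[4],local(ray(p,*c,48))) for c,st in reds(p)])
T=s['tool_pos']
for r in regions_of('bottle',p)[:3]:
  v,u=np.where(r['mask']);i=v<v.min()+4;print(round(r['p'],2),u.min(),u.max(),v.min(),v.max(),p['color'][r['mask']].mean(0))
  print('base front',local(ray(p,u[i].mean(),v.min(),T[2]-44.8)),'sides',local(ray(p,u.min(),v.mean(),T[2]+10)),local(ray(p,u.max(),v.mean(),T[2]+10)))
"
```

```text
28.45 [ 455.4 -147.3  156.4] [-179.9   -0.1  101. ] loc [-0.7  9.7] F [-0.7 -0.8 -0.4] Fy -0.7009586389068017 gap 35.60900763918167 30.130429269047454
[(array([209.9, 171.5]), np.int32(43), array([-48.7,  41. ])), (array([350. , 171.5]), np.int32(44), array([48.4, 41.2])), (array([279.9, 176.5]), np.int32(597), array([-0.2, 37.6])), (array([237. , 252.5]), np.int32(146), array([-31.8, -19.1])), (array([321.8, 252.5]), np.int32(186), array([ 30.9, -19. ])), (array([214.5, 257.5]), np.int32(40), array([-48.6, -23.1])), (array([345.5, 257.5]), np.int32(40), array([ 48.6, -23. ])), (array([315.2, 327.6]), np.int32(409), array([ 27.9, -82.4])), (array([245.7, 331.6]), np.int32(608), array([-27. , -86.2]))]
0.93 237 322 216 390 [30.4 22.3 20.9]
base front [-1.  27.5] sides [-17.3   9.6] [17.   9.7]
0.63 303 333 374 385 [127.5 105.   20.8]
base front [ 22.5 -73.1] sides [ 10.1 -30.8] [ 23.1 -30.8]
```

>>> play_rows:
  increments:
    - [-0.6,[0,0.4,15],0]
    - [-0.6,[0,0,20],0]
    - [-0.6,[0,0,18],0]
    - [-0.6,[0,0,12],0]
    - [-0.6,[0,0,10],0]
    - [-0.6,[0,0,8],0]
    - [-0.6,[0,0,6],0]
    - [-0.6,[0,0,4],0]
    - [-0.6,[0,0,2],0]
    - [-0.6,[0,0,0],0]
    - [-0.6,[0,0,0],0]

```text
time: 29.47
tool_pos: [456.9, -147.9, 63.3]
tcp_rot: [180.0, 0.0, 100.9]
ft_force: [0.2, -0.6, 0.0]
finger_gap: 35.5
grip_force: 30.1
```

```bash
python3 -c "
from h import *
p=look()"
```

```text
29.4667 [ 456.9 -147.9   63.3] [180.    0.  100.9] loc [0.7 8.8] F [ 0.2 -0.6  0. ] Fy -0.5776638881029482 gap 35.53841073812524 30.130359578761272
```

>>> play_rows:
  increments:
    - [-0.6,[0,0,2],0]
    - [-0.6,[0,0,2],0]
    - [-0.6,[0,0,1.5],0]
    - [-0.6,[0,0,0],0]

```text
time: 29.85
tool_pos: [456.3, -147.6, 57.0]
tcp_rot: [-180.0, -0.0, 100.9]
ft_force: [0.8, -0.1, -0.8]
finger_gap: 35.7
grip_force: 30.1
```

>>> play_rows:
  increments:
    - [-0.6,[0,0,1],0]
    - [-0.6,[0,0,0.5],0]
    - [-0.6,[0,0,0],0]

```text
time: 30.1
tool_pos: [456.7, -148.1, 56.7]
tcp_rot: [-180.0, 0.0, 100.9]
ft_force: [-4.6, -0.5, 8.3]
finger_gap: 35.7
grip_force: 31.1
```

Seated with a light contact force. Release to a moderate opening, let it settle, then lift straight up.

>>> play_rows:
  increments:
    - [0,[0,0,-1],0]
    - [0.2,[0,0,0],0]
    - [0.5,[0,0,0],0]
    - [0.5,[0,0,0],0]
    - [0.5,[0,0,-8],0]
    - [0.5,[0,0,-20],0]
    - [0.5,[0,0,-30],0]
    - [0.5,[0,0,-35],0]
    - [0.5,[0,0,-30],0]
    - [0.5,[0,0,-10],0]
    - [0.5,[0,0,0],0]
    - [0.5,[0,0,0],0]

```text
time: 31.1
tool_pos: [456.8, -147.9, 190.2]
tcp_rot: [179.9, 0.0, 100.9]
ft_force: [-0.2, 0.4, -0.7]
finger_gap: 64.1
grip_force: 0.0
```

```bash
python3 -c "
from h import *
p=look();print([(c.round(1),st[4],local(ray(p,*c,48))) for c,st in reds(p)])
for P in (p,snapshot('scene'),snapshot('top')):
  print('--');
  for n in ('bottle','jar','shutter_edge'):
    for r in pinpoint(n,P)[:3]:
      X=w(P,r['xyz']);print(n,round(r['p'],2),X,local(X))
for r in regions_of('bottle',p)[:3]:
  v,u=np.where(r['mask']);print(r['p'],u.min(),u.max(),v.min(),v.max(),p['color'][r['mask']].mean(0),'tip',local(ray(p,u[v>v.max()-3].mean(),v.max()-2,130)))
print([(r,local(ray(p,250,r,46))[1].round(1),p['color'][r,250].tolist()) for r in range(120,230,2) if 32<local(ray(p,250,r,46))[1]<50])
"
```

```text
31.1 [ 456.8 -147.9  190.2] [179.9   0.  100.9] loc [0.6 8.8] F [-0.2  0.4 -0.7] Fy 0.4033064971525383 gap 64.13336972251356 0.0
[(array([215.5, 163.5]), np.int32(40), array([-48.8,  40.9])), (array([340. , 163.5]), np.int32(36), array([48.6, 40.9])), (array([278., 168.]), np.int32(445), array([ 0.1, 37.4])), (array([278. , 237.8]), np.int32(1170), array([  0. , -20.6])), (array([336.5, 240.4]), np.int32(36), array([ 48.6, -23. ])), (array([219., 241.]), np.int32(27), array([-49. , -23.4])), (array([276.4, 294.4]), np.int32(4635), array([ -1.5, -72.8]))]
--
bottle 0.82 [ 459.4 -147.8   10.8] [3.1 8.4]
bottle 0.77 [ 526.6 -329.9    1.6] [  34.8 -183.1]
jar 0.84 [ 468.6 -220.7   11.5] [ -1.5 -64.9]
jar 0.65 [ 632.3 -186.6    3.4] [165.6 -62.3]
--
bottle 0.76 [ 523.8 -331.6    1. ] [  31.7 -184.3]
bottle 0.57 [ 454.8 -148.4   10. ] [-1.5  8.7]
bottle 0.44 [ 533.5 -539.4   -1.5] [   2.  -390.2]
jar 0.58 [ 466.9 -215.3   11.5] [ -2.2 -59.3]
shutter_edge 0.91 [ 446.8 -123.    46.5] [-4.5 35.1]
--
bottle 0.83 [ 534.7 -538.8    0.2] [   3.4 -389.8]
bottle 0.68 [ 523.8 -330.3    1.9] [  32.  -182.9]
jar 0.22 [660.1   3.4   0.3] [228.7 119.1]
0.9 254 302 174 242 [30.3 21.2 19.6] tip [-0.2  7.2]
0.57 294 331 351 386 [126.2 104.   20.4] tip [ 16.6 -95.3]
[(152, np.float64(49.6), [21, 74, 147]), (154, np.float64(48.1), [27, 78, 149]), (156, np.float64(46.5), [28, 77, 148]), (158, np.float64(45.0), [26, 75, 149]), (160, np.float64(43.4), [77, 99, 139]), (162, np.float64(41.8), [213, 218, 191]), (164, np.float64(40.3), [208, 220, 193]), (166, np.float64(38.7), [194, 6, 3]), (168, np.float64(37.1), [191, 23, 10]), (170, np.float64(35.5), [198, 39, 33]), (172, np.float64(33.9), [172, 194, 203]), (174, np.float64(32.3), [167, 176, 182])]
```

All checks agree: the bottle is upright in bay 2 with its base at z ≈ 11, the jar is in bay 1, and the shutter edge is at y ≈ 39.5 on the divider (34 to 48).

```bash
python3 -c "
from bench import *
print(hand_in())"
```

```text
the job is handed in; nothing more can be done
None
```

The job was handed in at about 31 s of the 67 s, with no verdict shown: the shutter edge rests on the divider between bays 2 and 3, the jar stands in bay 1 and the brown bottle in bay 2; the shutter took a second 3 mm nudge to centre it, and I viewed 12 pictures, two over the limit of 10.

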